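Mount a handle blank between bench centres

TASK

Mount the wooden handle blank between the cups of the bench centres: put its thick pin into the headstock cup, fully home against the depth stop inside, with the blank lying on the rest, then push the tailstock up so that its cup takes the thin pin and presses the blank firmly against the headstock, with no end play left. Only then slide the tailstock's clamp all the way to its end stop and let go of everything; do not ram the blank, and leave the dapping block, the tin and the hammer alone.

Things in the scene. Friction and masses are not known exactly. Their poses are not given: they have to be found in the camera images.
- blank: Pale wooden rod: square body 120 x 24 x 24 mm with a round pin on the middle of each end face, 160 mm overall. The pin at +x is thick (16 mm diameter, 24 mm long), the one at -x thin (9 mm diameter, 16 mm long). About 55 g. Origin: centre of the square body's underside; x along the rod towards the thick pin, z up, the rod's axis 12 mm above the origin. At any yaw at the start.
- thick_end (a point): Centre of the end face of the blank's thick pin (body frame [84, 0, 12] mm).
- thin_end (a point): Centre of the end face of the blank's thin pin (body frame [-76, 0, 12] mm).
- bed: Bed of the bench centres, fixed to the bench: dark steel bar 390 x 70 x 24 mm. Origin on the bench surface, x along the bed towards the headstock, z up; the bar runs from x = -225 to +165 mm. The line of the cups is y = 0, z = 72 mm. Between rest and headstock cup the bed is free for the fingers.
- rest (a point): Middle of the top of the aluminium rest that carries the blank's underside, at [-28, 0, 59] mm of the bed frame, so that the blank lies 1 mm below the line of the cups. The rest is 16 mm long; two lips leaning outwards, about 30 mm apart at their feet and 72 mm above the bench at the top, hold the blank sideways.
- headstock: Grey block fixed on the bed, x = 110 to 160 mm of the bed frame, 60 mm wide, top at 100 mm. A steel cup, rim 33 mm over the outside, stands 28 mm out of its -x face with the opening towards -x. Frame equal to that of the bed.
- head_mouth (a point): Centre of the mouth of the headstock cup, at [82, 0, 72] mm of the bed frame. Inside, the cup is 25 mm wide at its mouth and narrows to 19 mm. A flat depth stop closes it 10 to 20 mm inside the mouth; its setting differs each time and is not measured: feel for it with the pin. The thick pin is home when its end is on the stop. Axes as the bed.
- tailstock (a joint): Position of the tailstock along the bed in m: 0 fully back, growing towards the headstock, 0.075 at most; slides with a drag of about 3 N and stays where it is left. A mounted blank stops it between 0.048 and 0.062. Grey block 36 mm long, 56 mm wide, top at 90 mm, with a foot 62 mm long, 88 mm wide, top at 38 mm, behind it (-x).
- tail_cup (a point): Centre of the inner floor of the tailstock cup (steel, rim 28 mm outside, 18 mm out of the block's +x face), opening towards +x (to the headstock), 72 mm above the bench. 14 mm deep, 20 mm wide inside at its rim, about 13 mm at its floor. Axes as the bed.
- tail_grip (a point): Top centre of the tailstock's upright steel grip plate: 14 mm thick along the bed, 40 mm across it, 35 mm high, standing on the tailstock block (top at 125 mm above the bench). 22 mm behind (-x) the tail_cup point. Axes as the bed.
- clamp (a joint): Position of the clamp slide in m: moves across the bed on the tailstock's foot, towards the bed's +y, from 0 (released) to 0.04 (end stop, clamped), drag about 1.5 N.
- clamp_top (a point): Top centre of the clamp's black upright grip, 14 x 14 mm and 34 mm high, top 78 mm above the bench, on a slide plate 26 mm square whose top is 46 mm above the bench. 58 mm behind the tail_grip point along the bed. Axes as the bed.
- dapping_block: Bystander: wooden cube of 54 mm with round hollows. Origin at the centre of its underside.
- tin: Bystander: low round aluminium tin, 60 mm in diameter, 26 mm high. Origin at the centre of its underside.
- hammer: Bystander: hammer 240 mm long lying on the bench, handle to its -x. Origin about the middle of the tool.
Mind the look-alikes: they are no part of the job. Of the things that look like the blank, take the one that is farthest to the robot's right at the start.

How it is judged:
By the outcome, as a careful person would: the job done as asked, in the order asked, and still so for the second after the job is handed in, with the robot touching nothing.
It also fails if it takes over 62 s, if anything falls off the work surface, if the arm or the gripper's body presses on something with over 40 N, if the wrist force passes 120 N, or if a joint passes its speed limit or range.

ROBOT

A 6-joint arm with a two-finger parallel gripper is mounted at the origin on the work surface. World frame = base frame: x ahead of the robot, y to its left, z up, the work surface at z = 0. Lengths are in mm, angles in rad, forces in N, time in s.
With the tool pointing down it reaches from about 300 to 775 mm from the base axis. Payload 14.6 kg.
Tool frame: the origin (TCP) lies at the very end of the fingers, on their centre line; the grasp point (between the pads) lies 19 mm behind it (manip.grip_point_offset is the distance from the TCP to the grasp point, in mm); z points along the fingers, y is the line along which they close (so a half turn about z gives the same grasp; the last joint's range is limited). The gripper opens to 94 mm and grips with 3 to 60 N. Pads are 16 mm wide; open, the fingers measure 119 mm over their backs; the gripper's body (75 mm by 177 mm) begins 78 mm behind the grasp point.
Start: joints at [-1.341, 0.3, 1.521, -0, 1.321, -0.067], TCP at [160.847, -525.944, 181.646] pointing down, gripper open.
Joint ranges: [-3.03, 3.03], [-0.79, 2.21], [0.23, 2.52], [-1.04, 4.18], [0, 3.07], [-2.55, 2.55]. Speed limits (rad/s): [2.22, 2.22, 2.57, 3.14, 3.14, 3.14].

INTERFACE

Orientations are given as [roll, pitch, yaw] about the fixed x, y, z axes, in that order (R = Rz(yaw) Ry(pitch) Rx(roll)).
In Python, from cell import telemetry, eyes, manip gives the robot as it stands.
- The arm moves only by the tool play_rows, never from a script. Its arguments are lists of equal length, an entry for each row: "translation": the shift along the world's x, y, z in m, a list of three; "yaw": the turn about the world's z in rad. A call has 1 to 12 rows; each row is the pose to reach, as a shift and turn from the pose commanded when the call began; what a row does not reach only later rows make up. A row lasts 1/8 s, in which the tool goes at most 62.5 mm and 10.7 degrees, less where a joint would pass 70% of its speed; a pose out of reach is approached as far as the arm can. A call with a gripper value outside its range is refused whole. "hand" is the opening, from 0 (shut) to 1 (fully open), set as the call begins (left out, the last holds). The fingers move at their own pace and stop on an object; "force" is the grip in N (left out, the last holds). Time passes only in rows, so rows that repeat a pose let the fingers close. It gives the time, the measured TCP pose, the force, the opening and the grip force at its end, in the units of the state.
- telemetry.read_state(): the state, without advancing time (a new reading comes with each control period).
- eyes.camera(name): name is "scene" or "top" or "wrist"; returns a dict with "pixels" (400x640x3 uint8, red, green, blue), "fx", "fy", "cx", "cy" (pixels), "dist_coeffs" ([k1, k2, p1, p2, k3] as OpenCV has them; the pictures are not rectified), "cam_to_world" (4x4, takes a point from camera to world coordinates); the wrist camera has in their place "T_tool_cam" (4x4, takes a point from camera to tool coordinates, whose origin is the TCP and whose axes are the flange's). Camera axes: x right, y up, looking along -z (the intrinsics and any distortion apply to the point x, -y, -z); pixel columns grow to the right and rows downward; lengths in mm; the calibration is good to about 2 mm. A picture is of the moment at which its call begins: read the wrist's pose just before it. There is no depth.
- manip.sign_off(): hands the job in; it is judged then, once.
The state is a dict: "clock": time; "joints": joint angles; "qd": joint speeds; "effort": joint torques, N m; "eef_pos": TCP position; "eef_rot": TCP orientation; "wrist_force": force on the tool from outside, world axes, zero at the start; "moment": the same for the moment, N m; "finger_gap": finger opening in mm; "finger_force": force on a finger pad.
Only numpy, scipy, OpenCV 4.12 (cv2) and the standard library are available. Lean on these libraries where they do the work, as an engineer would, in place of code of your own. Each camera call takes 0.05 s, during which the arm holds its last target. There are 200 camera calls.

## Working session

There is one attempt and no reset: what is moved stays moved. The work goes in short steps, Python scripts to look and compute and a tool call to move; the robot and the scene stay as the last step left them, time stands still between calls to the robot, and variables do not carry over. Pictures are saved under pics/ and viewed, at most 10 in all, crops included, and the job is handed in when it is done.

Besides the shell and the picture viewer there is one more tool, called as name(argument=value, ...) on one line, values as JSON. play_rows: Moves the arm, as the interface text tells. Its arguments: {"type":"object","properties":{"translation":{"type":"array","items":{"type":"array","items":{"type":"number"}}},"yaw":{"type":"array","items":{"type":"number"}},"hand":{"type":"number"},"force":{"type":"number"}},"required":["translation","yaw"]}

```bash
ls; mkdir -p pics; cat > h.py <<'E'
import numpy as np, cv2
from cell import telemetry, eyes, manip
def grab(name):
    s=telemetry.read_state(); c=eyes.camera(name)
    if 'cam_to_world' in c: T=np.array(c['cam_to_world'])
    else:
        from scipy.spatial.transform import Rotation as R
        W=np.eye(4); W[:3,:3]=R.from_euler('xyz',s['eef_rot']).as_matrix(); W[:3,3]=s['eef_pos']; T=W@np.array(c['T_tool_cam'])
    K=np.array([[c['fx'],0,c['cx']],[0,c['fy'],c['cy']],[0,0,1.]])
    return c['pixels'],K,np.array(c['dist_coeffs'],float),T
def pix2plane(uv,z,K,D,T):
    uv=np.array(uv,float).reshape(-1,1,2); n=cv2.undistortPoints(uv,K,D).reshape(-1,2)
    d=np.c_[n[:,0],-n[:,1],-np.ones(len(n))]@T[:3,:3].T; o=T[:3,3]
    return o+d*((z-o[2])/d[:,2])[:,None]
def proj(P,K,D,T):
    P=np.array(P,float).reshape(-1,3); q=(P-T[:3,3])@T[:3,:3]; q=q*[1,-1,-1]
    return cv2.projectPoints(q,np.zeros(3),np.zeros(3),K,D)[0].reshape(-1,2)
def save(img,n): cv2.imwrite('pics/'+n,cv2.cvtColor(img,cv2.COLOR_RGB2BGR))
E
python3 - <<'E'
from h import *
import pickle
s=telemetry.read_state(); print(s)
d={}
for n in('scene','top','wrist'):
    g=grab(n); d[n]=g; print(n,g[0].shape,g[3].round(2).tolist(),g[1][0],g[2])
    save(g[0],n+'0.png')
pickle.dump(d,open('d0.pkl','wb'))
print(manip.grip_point_offset)
E
```

```text
pics
{'clock': 0.0, 'joints': array([-1.34061722e+00,  3.00485782e-01,  1.52159027e+00, -2.87854304e-05,
        1.32072822e+00, -6.66258668e-02]), 'qd': array([ 5.47679041e-04,  7.83275287e-05, -8.99217414e-04,  1.31520201e-03,
       -1.04005286e-03,  6.04796698e-05]), 'effort': array([-7.77921869e-04, -5.31808770e+01, -3.52731442e+01,  7.08282413e-02,
        2.46154441e-02, -1.17549002e-04]), 'eef_pos': array([ 160.76266661, -525.66226729,  181.0744167 ]), 'eef_rot': array([-3.14038187e+00, -5.28458812e-05,  2.96812083e-01]), 'wrist_force': array([-0.09701387, -0.08390026, -0.42502912]), 'moment': array([-0.01395524, -0.0004054 , -0.01594906]), 'finger_force': 0.0, 'finger_gap': 94.1187107643353}
scene (400, 640, 3) [[-0.2, -0.85, 0.49, 1155.09], [0.98, -0.18, 0.09, 92.52], [0.01, 0.49, 0.87, 1185.23], [0.0, 0.0, 0.0, 1.0]] [409.00866034   0.         319.40527897] [-0.00051397  0.          0.          0.          0.        ]
top (400, 640, 3) [[-0.03, 0.99, -0.11, 404.25], [-1.0, -0.02, 0.02, -3.98], [0.02, 0.11, 0.99, 1369.44], [0.0, 0.0, 0.0, 1.0]] [452.12084306   0.         326.98297983] [-0.00470603  0.          0.          0.          0.        ]
wrist (400, 640, 3) [[0.29, 0.92, 0.27, 238.43], [-0.96, 0.28, 0.08, -500.47], [-0.0, -0.28, 0.96, 383.96], [0.0, 0.0, 0.0, 1.0]] [300.31749277   0.         320.65760195] [-0.01835881  0.          0.          0.          0.        ]
18.8
```

View pics/top0.png

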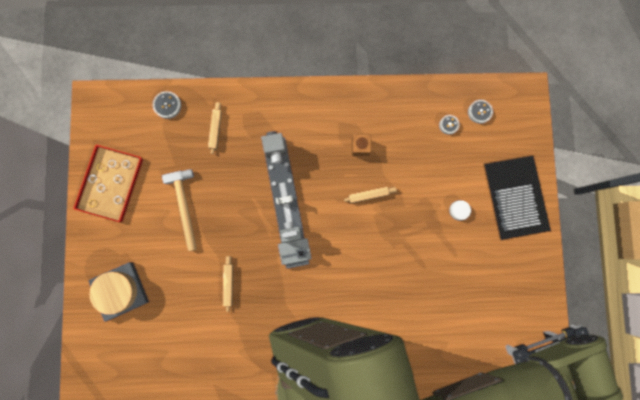

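View pics/scene0.png

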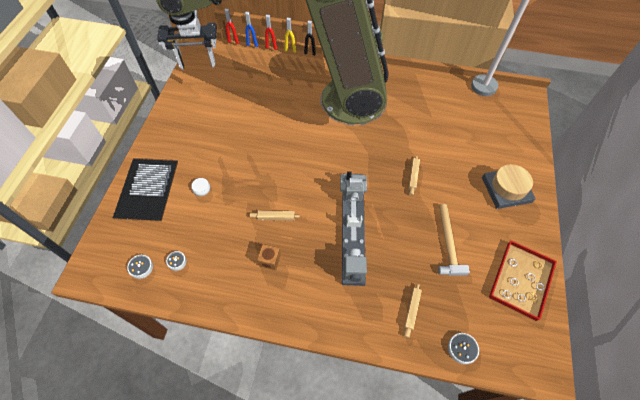

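Top view: there are three rods, and the rightmost (smallest y) is at about (371,195). The bed runs from (272,142) to (293,258). I'll zoom in to tell the ends apart.

```bash
python3 - <<'E'
from h import *
import pickle
d=pickle.load(open('d0.pkl','rb'))
t=d['top'][0];s=d['scene'][0]
A=cv2.resize(t[120:275,245:325],None,fx=3.8,fy=3.8,interpolation=cv2.INTER_CUBIC)
B=cv2.resize(t[175:215,335:405],None,fx=6,fy=6,interpolation=cv2.INTER_CUBIC)
C=cv2.resize(s[195:230,240:310],None,fx=6,fy=6,interpolation=cv2.INTER_CUBIC)
o=np.zeros((600,740,3),np.uint8)
o[:A.shape[0],:A.shape[1]]=A;o[:240,310:730]=B;o[260:470,310:730]=C
save(o,'z0.png')
# blank mask
K,D,T=d['top'][1:]
for x in('top','scene'):
  im,K,D,T=d[x]; hsv=cv2.cvtColor(im,cv2.COLOR_RGB2HSV)
  print(x,hsv[195,371] if x=='top' else hsv[215,275], hsv[215,330] if x=='top' else hsv[230,300])
im,K,D,T=d['top']
for p,z in(((371,195),12),((215,128),12),((228,284),12),((272,142),24),((293,255),50),((362,145),54),((460,210),26)): print(p,pix2plane(p,z,K,D,T).round(0))
E
```

```text
top [ 18 113 233] [ 14 159 185]
scene [ 20 106 241] [ 14 154 197]
(371, 195) [[ 565. -170.   12.]]
(215, 128) [[783. 300.  12.]]
(228, 284) [[311. 262.  12.]]
(272, 142) [[733. 126.  24.]]
(293, 255) [[391.  67.  50.]]
(362, 145) [[ 710. -144.   54.]]
(460, 210) [[ 511. -435.   26.]]
```

View pics/z0.png

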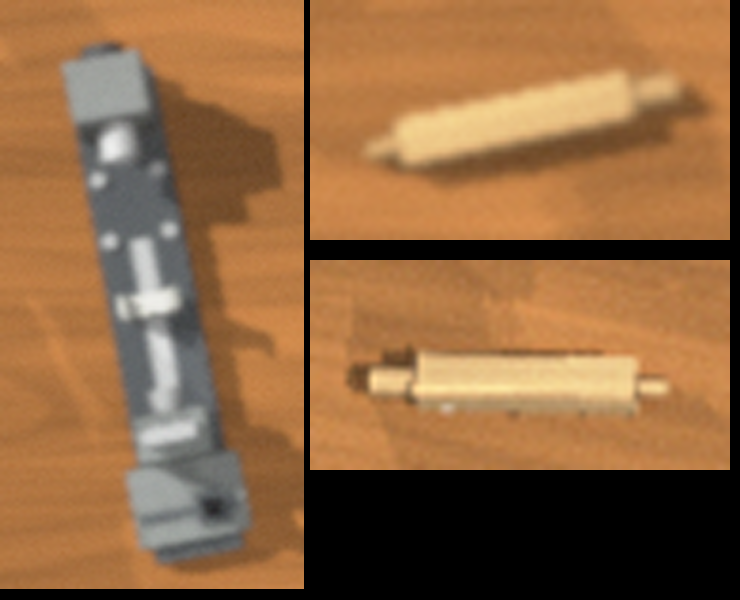

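The zoom shows the headstock at the far end of the bed and the tailstock with the black clamp at the near end, with the clamp released on the right side. The target blank's thick pin points right (-y). Next I'll measure the blank and take a rough bed pose.

```bash
cat >> h.py <<'E'
def blank_mask(im,lo=(15,60,190),hi=(26,138,255)):
    hsv=cv2.cvtColor(im,cv2.COLOR_RGB2HSV); m=cv2.inRange(hsv,lo,hi)
    return cv2.morphologyEx(m,cv2.MORPH_OPEN,np.ones((2,2),np.uint8))
E
python3 - <<'E'
from h import *
import pickle
d=pickle.load(open('d0.pkl','rb'))
for n,(x0,y0,x1,y1),z in(('top',(335,175,410,215),22),('scene',(235,200,310,230),20)):
    im,K,D,T=d[n]; m=np.zeros((400,640),np.uint8); m[y0:y1,x0:x1]=blank_mask(im)[y0:y1,x0:x1]
    k,l,st,c=cv2.connectedComponentsWithStats(m); i=1+st[1:,4].argmax(); v,u=np.nonzero(l==i)
    P=pix2plane(np.c_[u,v],z,K,D,T)[:,:2]; mu=P.mean(0); w,e=np.linalg.eigh(np.cov((P-mu).T)); a=e[:,1]; a*=-np.sign(a[1])
    s=(P-mu)@a; b=(P-mu)@e[:,0]; print(n,len(u),mu,'yaw',np.arctan2(a[1],a[0]),'ext',s.min(),s.max(),b.min(),b.max(),'mid of ends',mu+a*(s.min()+s.max())/2)
im,K,D,T=d['top']
# landmarks on zoom (px/3.8 + offset)
for nm,(zx,zy),z in(('headTL',(62,66),100),('headTR',(137,50),100),('headBL',(80,125),100),('headBR',(152,108),100),('tipsFootBL',(148,548),38),('footBR',(240,540),38),('restL',(118,305),66),('restR',(180,298),66),('clamp',(213,508),78),('gripL',(138,438),125),('gripR',(197,428),125)):
    print(nm,pix2plane((245+zx/3.8,120+zy/3.8),z,K,D,T).round(0))
E
```

```text
top 365 [ 564.72622769 -166.65556871] yaw -1.3821444311508044 ext -78.14623131733788 80.37812547623565 -12.710908015367618 12.25595609535095 mid of ends [ 564.93550669 -167.75171659]
scene 284 [ 569.97436852 -151.86640869] yaw -1.3875325367892655 ext -70.87781582721315 64.43797046574679 -13.136372562369814 13.383341556601273 mid of ends [ 569.38757086 -148.70040639]
headTL [[728. 149. 100.]]
headTR [[739.  92. 100.]]
headBL [[683. 136. 100.]]
headBR [[694.  81. 100.]]
tipsFootBL [[365.  94.  38.]]
footBR [[369.  24.  38.]]
restL [[550. 112.  66.]]
restR [[554.  65.  66.]]
clamp [[395.  43.  78.]]
gripL [[447.  94. 125.]]
gripR [[453.  51. 125.]]
```

play_rows(translation=[[0.036,0.042,0.003],[0.073,0.085,0.006],[0.109,0.127,0.009],[0.145,0.17,0.012],[0.182,0.212,0.015],[0.218,0.254,0.018],[0.254,0.297,0.02],[0.29,0.339,0.02],[0.327,0.382,0.02],[0.363,0.424,0.02],[0.399,0.466,0.02],[0.399,0.466,0.02]], yaw=[0.13,0.27,0.4,0.54,0.67,0.8,0.94,1.07,1.2,1.34,1.46,1.46], hand=0.7)

```text
clock: 1.65
eef_pos: [560.9, -57.4, 200.7]
eef_rot: [-3.141, -0.001, 1.762]
wrist_force: [0.1, 0.3, 0.8]
finger_gap: 65.9
finger_force: 0.0
```

```bash
python3 - <<'E'
from h import *
import pickle
s=telemetry.read_state(); print(s['clock'],s['eef_pos'],s['eef_rot'],np.abs(s['qd']).max(),s['joints'])
g=grab('wrist'); pickle.dump(g,open('w1.pkl','wb')); save(cv2.resize(g[0],(800,500),interpolation=cv2.INTER_CUBIC),'w1.png'); print(g[3].round(2).tolist())
E
```

```text
1.65 [560.89347925 -57.37037562 200.74723019] [-3.14053019e+00 -6.47576065e-04  1.76177309e+00] 0.06695684225476323 [-1.67012040e-01  3.17743398e-01  1.45304017e+00  2.38948448e-04
  1.37203110e+00 -3.58036475e-01]
[[0.98, -0.18, -0.05, 545.55], [0.19, 0.94, 0.27, 24.01], [-0.0, -0.28, 0.96, 403.58], [0.0, 0.0, 0.0, 1.0]]
```

View pics/w1.png

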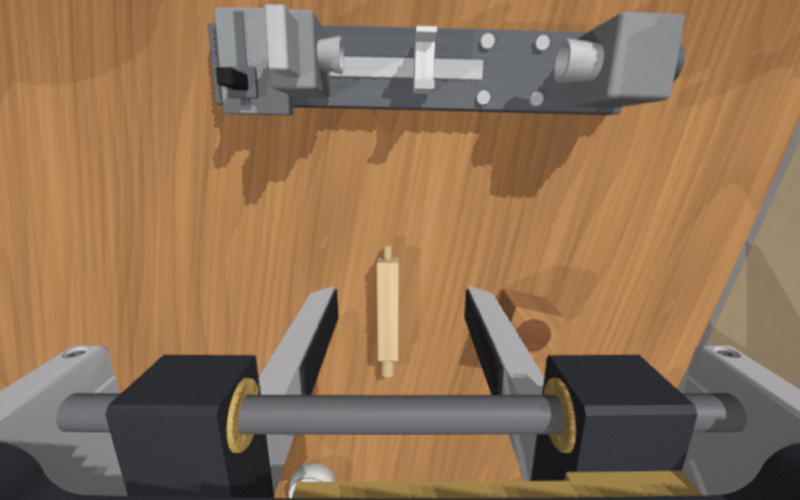

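The wrist view has everything in it. In the 800-px picture the blank runs from (388,250), thin, to (388,372), thick. The cup mouth is near (560,60), the rest at (425,57), the tail grip at (277,35) and the clamp at (232,78). I'll shift left for a second view centred on the bed.

play_rows(translation=[[0,0.04,0],[0,0.075,0],[0,0.075,0],[0,0.075,0]], yaw=[0,0,0,0])

```text
clock: 2.2
eef_pos: [559.6, 13.8, 201.7]
eef_rot: [-3.141, 0.0, 1.755]
wrist_force: [-0.3, -0.3, -0.5]
finger_gap: 65.8
finger_force: 0.0
```

```bash
python3 - <<'E'
from h import *
import pickle
g=grab('wrist'); pickle.dump(g,open('w2.pkl','wb')); save(cv2.resize(g[0][80:330,140:580],None,fx=1.8,fy=1.8,interpolation=cv2.INTER_CUBIC),'w2.png'); print(g[3].round(2).tolist())
# blank from w1
im,K,D,T=pickle.load(open('w1.pkl','rb'))
m=np.zeros((400,640),np.uint8); m[190:308,290:335]=blank_mask(im)[190:308,290:335]
k,l,st,c=cv2.connectedComponentsWithStats(m); i=1+st[1:,4].argmax(); v,u=np.nonzero(l==i); print(st[i])
P=pix2plane(np.c_[u,v],22,K,D,T)[:,:2]; mu=P.mean(0); w,e=np.linalg.eigh(np.cov((P-mu).T)); a=e[:,1]; a*=-np.sign(a[1])
s=(P-mu)@a; b=(P-mu)@e[:,0]; print(len(u),mu,'yaw',np.arctan2(a[1],a[0]),'ext',s.min(),s.max(),b.min(),b.max(),e[:,0])
for s0 in np.arange(-80,90,8):
    q=b[abs(s-s0)<4]; print(int(s0),len(q),(q.min().round(1),q.max().round(1)) if len(q) else '')
E
```

```text
[[0.98, -0.18, -0.05, 544.51], [0.18, 0.94, 0.27, 95.4], [-0.0, -0.28, 0.96, 404.48], [0.0, 0.0, 0.0, 1.0]]
[ 303  211   17   92 1407]
1407 [ 567.58400134 -163.8934118 ] yaw -1.384344507616901 ext -61.74570430771797 79.4114636578621 -11.171758727258188 11.655764255417292 [-0.98266816 -0.18537338]
-80 0 
-72 0 
-64 34 (np.float64(-10.8), np.float64(10.6))
-56 85 (np.float64(-10.9), np.float64(10.7))
-48 102 (np.float64(-10.9), np.float64(10.8))
-40 85 (np.float64(-10.9), np.float64(10.9))
-32 102 (np.float64(-10.9), np.float64(11.0))
-24 85 (np.float64(-11.0), np.float64(11.1))
-16 102 (np.float64(-11.0), np.float64(11.2))
-8 85 (np.float64(-11.0), np.float64(11.3))
0 85 (np.float64(-11.0), np.float64(11.4))
8 85 (np.float64(-11.0), np.float64(11.5))
16 85 (np.float64(-11.1), np.float64(11.6))
24 85 (np.float64(-11.1), np.float64(11.7))
32 80 (np.float64(-11.1), np.float64(10.3))
40 80 (np.float64(-11.1), np.float64(10.4))
48 80 (np.float64(-11.2), np.float64(10.5))
56 67 (np.float64(-11.2), np.float64(10.6))
64 34 (np.float64(-3.9), np.float64(4.9))
72 32 (np.float64(-3.9), np.float64(4.9))
80 14 (np.float64(-3.9), np.float64(4.9))
88 0
```

View pics/w2.png

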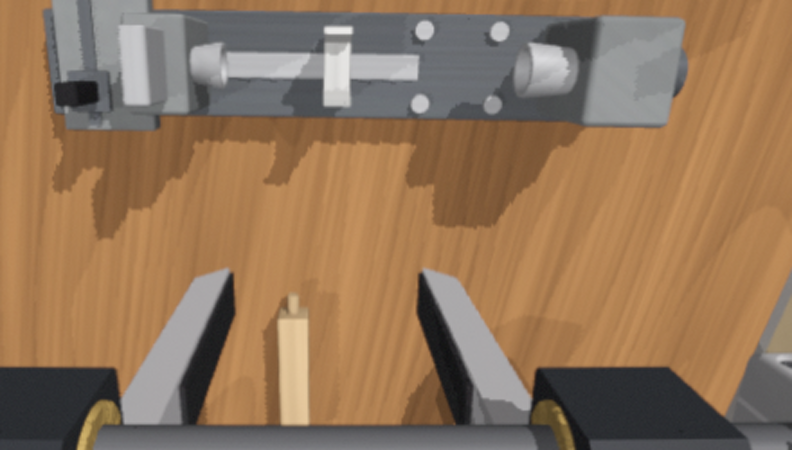

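```bash
python3 - <<'E'
from h import *
import pickle
im,K,D,T=pickle.load(open('w2.pkl','rb'))
f=lambda x,y,z: pix2plane((140+x/1.8,80+y/1.8),z,K,D,T)[0,:2]
L=[('head -x+y',605,17,100),('head +x+y',684,18,100),('head +x-y',667,125,100),('head -x-y',583,121,100),
('grip back+y',120,26,125),('grip back-y',123,103,125),('grip fr+y',143,26,125),('grip fr-y',147,103,125),
('lip+y L',325,28,72),('lip+y R',353,28,72),('lip-y L',325,104,72),('lip-y R',350,104,72),
('clampTL',56,82,78),('clampTR',80,80,78),('clampBL',60,106,78),
('cup top',526,45,88.5),('cup bot',526,97,60),('tailcup rim r',226,66,72)]
for n,x,y,z in L: print(n,f(x,y,z).round(1))
# long edges of bed top: dark bar vs wood: saturation step per column
hsv=cv2.cvtColor(im,cv2.COLOR_RGB2HSV).astype(int)
for nm,r0,r1 in(('-y',115,160),('+y',80,100)):
    pts=[]
    for c in range(265,455,3):
        s=hsv[r0:r1,c,1]; g=np.diff(s); k=abs(g).argmax()
        if abs(g[k])>40: pts.append((c,r0+k+.5))
    pts=np.array(pts); P=pix2plane(pts,24 if nm=='+y' else 0,K,D,T)[:,:2]
    for _ in range(4):
        p=np.polyfit(P[:,0],P[:,1],1); r=P[:,1]-np.polyval(p,P[:,0]); kp=abs(r)<1.5; 
        if kp.sum()>10: P=P[kp]
    print(nm,len(P),'yaw',np.arctan(p[0]),'y at x=560',np.polyval(p,560),'std',r.std(), pts[:3].tolist(),pts[-3:].tolist())
E
```

```text
head -x+y [687.1 143.7]
head +x+y [729.2 151.4]
head +x-y [740.2  95.4]
head -x-y [692.6  88.6]
grip back+y [442.4  91.8]
grip back-y [447.   54.8]
grip fr+y [453.6  93.9]
grip fr-y [459.1  57. ]
lip+y L [541.1 111.8]
lip+y R [557.1 114.8]
lip-y L [549.1  68.8]
lip-y R [563.9  71.6]
clampTL [390.4  53. ]
clampTR [404.4  56.7]
clampBL [393.5  39.4]
cup top [653.5 122.9]
cup bot [672.1  95.4]
tailcup rim r [487.1  79.9]
-y 64 yaw 0.17141788703324806 y at x=560 55.47024771981961 std 0.3854016236641986 [[265.0, 144.5], [268.0, 144.5], [271.0, 143.5]] [[448.0, 146.5], [451.0, 146.5], [454.0, 146.5]]
+y 64 yaw 0.17036850688901856 y at x=560 128.19690033601614 std 0.32832014428198414 [[265.0, 85.5], [268.0, 85.5], [271.0, 85.5]] [[448.0, 88.5], [451.0, 88.5], [454.0, 88.5]]
```

play_rows(translation=[[0.003,-0.05,-0.02],[0.006,-0.1,-0.05],[0.0098,-0.15,-0.09],[0.0098,-0.193,-0.12],[0.0098,-0.193,-0.16],[0.0098,-0.193,-0.185],[0.0098,-0.193,-0.1975],[0.0098,-0.193,-0.1975],[0.0098,-0.193,-0.1975]], yaw=[0,0,0,0,0,0,0,0,0], hand=0.7)

```text
clock: 3.38
eef_pos: [570.2, -178.3, 5.4]
eef_rot: [3.14, 0.001, 1.757]
wrist_force: [1.0, 0.1, 0.5]
finger_gap: 65.9
finger_force: 0.0
```

```bash
python3 - <<'E'
from h import *
s=telemetry.read_state(); print(s['clock'],s['eef_pos'],s['eef_rot'],s['wrist_force'])
g=grab('wrist'); save(cv2.resize(g[0][150:400,160:480],None,fx=2,fy=2),'w3.png')
E
```

```text
3.375 [ 570.23445033 -178.3495899     5.3729712 ] [3.14009277e+00 9.74065651e-04 1.75663811e+00] [0.98867139 0.14939985 0.5483019 ]
```

View pics/w3.png

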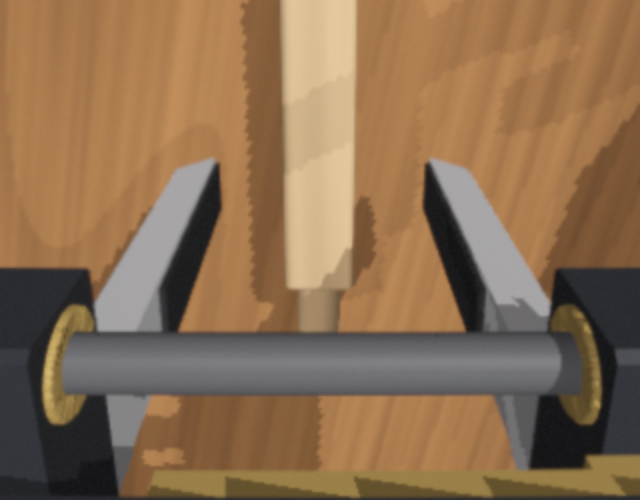

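The blank lies centred between the open fingers, and its thick end is towards the bottom of the picture, near (318,290) in the crop. Closing.

play_rows(translation=[[0,0,0],[0,0,0],[0,0,0],[0,0,0],[0,0,0]], yaw=[0,0,0,0,0], hand=0.1, force=25)

```text
clock: 4.05
eef_pos: [569.6, -177.9, 4.1]
eef_rot: [-3.142, -0.0, 1.757]
wrist_force: [-0.3, -0.2, -0.1]
finger_gap: 19.3
finger_force: 0.0
```

```bash
python3 - <<'E'
from h import *
s=telemetry.read_state(); print(s['clock'],s['eef_pos'],s['eef_rot'],s['wrist_force'],s['finger_gap'])
im,K,D,T=grab('wrist')
# body thick end edge along centre column strip: print column profile
hsv=cv2.cvtColor(im,cv2.COLOR_RGB2HSV).astype(int)
for r in range(285,306): print(r,hsv[r,306:332:3,2])
for r in(293,294,295,296,297): 
    p=pix2plane((319,r),24,K,D,T)[0]; a=np.array([np.cos(-1.385),np.sin(-1.385)]); print(r,((p-s['eef_pos'])[:2]@a).round(1))
E
```

```text
4.05 [ 569.63477591 -177.93905744    4.13852341] [-3.14155764e+00 -2.57702767e-05  1.75681143e+00] [-0.30612853 -0.23967412 -0.08379774] 19.28758106461288
285 [164 169 169 165 162 162 167 174 219]
286 [164 171 170 165 162 163 167 178 220]
287 [164 170 170 166 162 163 168 197 220]
288 [164 170 170 165 162 163 184 210 219]
289 [164 170 170 165 162 162 194 215 219]
290 [164 170 169 165 162 165 196 216 219]
291 [164 170 169 165 161 170 207 217 219]
292 [163 170 170 166 162 190 213 217 219]
293 [164 170 170 165 162 201 214 217 219]
294 [163 170 169 164 162 204 214 217 219]
295 [153 163 163 159 161 193 196 199 202]
296 [136 142 158 162 185 196 170 159 171]
297 [126 127 157 178 199 206 188 139 156]
298 [124 126 156 185 201 208 203 170 156]
299 [126 127 159 188 200 209 204 186 155]
300 [124 126 161 191 201 209 204 187 154]
301 [124 127 167 192 201 209 205 187 156]
302 [124 127 169 193 202 210 204 188 157]
303 [124 129 171 192 202 209 204 187 159]
304 [124 129 169 193 202 210 204 187 160]
305 [122 130 171 193 202 210 204 186 161]
293 38.4
294 39.2
295 40.0
296 40.8
297 41.7
```

```bash
python3 - <<'E'
from h import *
s=telemetry.read_state(); print(s['clock'],s['finger_force'],s['finger_gap'])
g=grab('wrist'); save(cv2.resize(g[0][150:400,160:480],None,fx=2,fy=2),'w4.png')
s=telemetry.read_state(); print(s['clock'],s['finger_force'],s['finger_gap'],s['qd'])
E
```

```text
4.1 0.0 15.009985597273037
4.15 0.0 11.571580019714451 [ 0.00189929 -0.00065688  0.00051346  0.00026894 -0.00057526 -0.00100728]
```

View pics/w4.png

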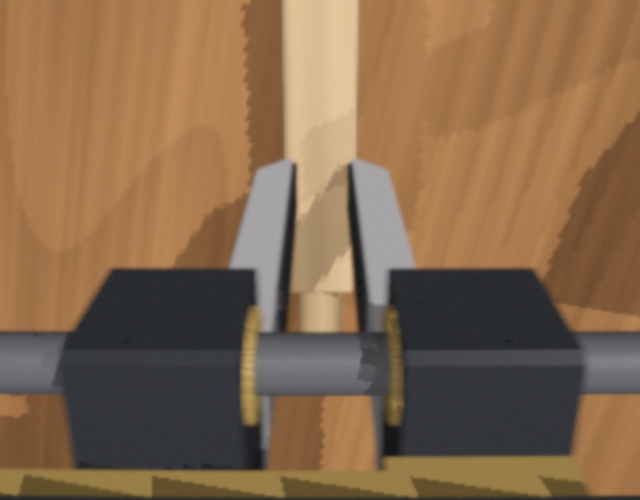

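```bash
python3 - <<'E'
from h import *
s=telemetry.read_state(); print(s['clock'],s['eef_pos'],s['finger_force'],s['finger_gap'],s['wrist_force'])
im,K,D,T=grab('wrist'); t=np.array(s['eef_pos']); y=np.array([np.sin(1.757),-np.cos(1.757),0]); x=np.array([np.cos(1.757),np.sin(1.757),0])
for h in(0,19,30):
  for w in (33,7.5): print('tool up',h,w,((proj([t-y*w+[0,0,h],t+y*w+[0,0,h],t+[0,0,h]+8*x],K,D,T)-[160,150])*2).round(0).tolist())
S=grab('scene'); u,v=proj([t],*S[1:])[0].astype(int); print(u,v)
A=cv2.resize(S[0][v-60:v+40,u-60:u+60],None,fx=5,fy=5,interpolation=cv2.INTER_CUBIC)
save(A,'s4.png')
s=telemetry.read_state(); print(s['clock'],s['finger_force'],s['finger_gap'])
E
```

```text
4.15 [ 569.63696792 -177.92346473    4.12554648] 0.0 11.571580019714451 [-0.2364868  -0.66569972 -0.38427309]
tool up 0 33 [[230.0, 162.0], [412.0, 162.0], [321.0, 141.0]]
tool up 0 7.5 [[301.0, 162.0], [342.0, 162.0], [321.0, 141.0]]
tool up 19 33 [[222.0, 184.0], [420.0, 184.0], [321.0, 161.0]]
tool up 19 7.5 [[299.0, 184.0], [344.0, 184.0], [321.0, 161.0]]
tool up 30 33 [[217.0, 198.0], [426.0, 198.0], [321.0, 175.0]]
tool up 30 7.5 [[297.0, 198.0], [345.0, 198.0], [321.0, 175.0]]
270 215
4.25 0.0 9.592258507316863
```

View pics/s4.png

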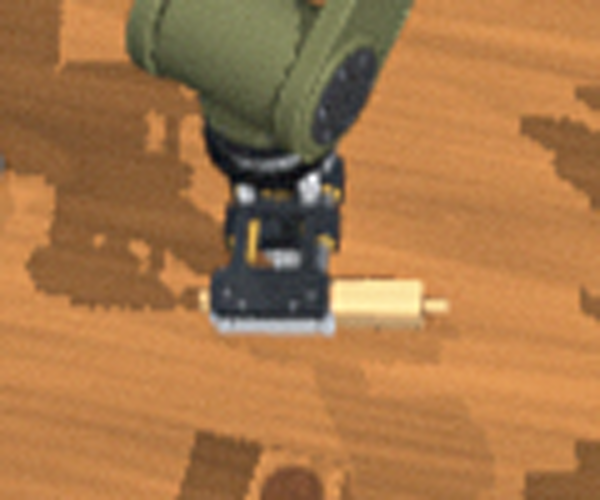

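The gap has closed to 9.6 mm with no force, so the fingers shut above the rod. The picture agrees: their ends appear about 18–20 mm above the reported TCP. I'll reopen, go slightly lower and watch the force.

play_rows(translation=[[0,0,0],[0,0,0],[0,0,0],[0,0,0],[0,0,-0.001],[0,0,-0.002],[0,0,-0.003],[0,0,-0.003],[0,0,-0.003]], yaw=[0,0,0,0,0,0,0,0,0], hand=0.5)

```text
clock: 5.38
eef_pos: [569.6, -178.0, 1.1]
eef_rot: [-3.142, 0.0, 1.757]
wrist_force: [0.7, -0.2, -0.1]
finger_gap: 46.7
finger_force: 0.0
```

```bash
python3 - <<'E'
from h import *
s=telemetry.read_state(); print(s['clock'],s['eef_pos'],s['finger_force'],s['finger_gap'],s['wrist_force'])
im,K,D,T=grab('wrist'); t=np.array(s['eef_pos']); 
save(cv2.resize(im[200:320,220:420],None,fx=4,fy=4,interpolation=cv2.INTER_CUBIC),'w5.png')
y=np.array([np.sin(1.757),-np.cos(1.757),0]); x=np.array([np.cos(1.757),np.sin(1.757),0]); w=s['finger_gap']/2
for h in(0,10,19): print(h,((proj([t-y*w+[0,0,h]+8*x,t-y*w+[0,0,h]-8*x,t+y*w+[0,0,h]+8*x,t+y*w+[0,0,h]-8*x],K,D,T)-[220,200])*4).round(0).tolist())
E
```

```text
5.375 [ 569.64708315 -177.95100067    1.14635454] 0.0 46.707945462611725 [ 0.72246905 -0.16704291 -0.08606199]
0 [[273.0, 83.0], [275.0, 165.0], [533.0, 83.0], [530.0, 165.0]]
10 [[266.0, 103.0], [269.0, 188.0], [539.0, 103.0], [536.0, 188.0]]
19 [[260.0, 123.0], [264.0, 211.0], [545.0, 123.0], [541.0, 211.0]]
```

View pics/w5.png

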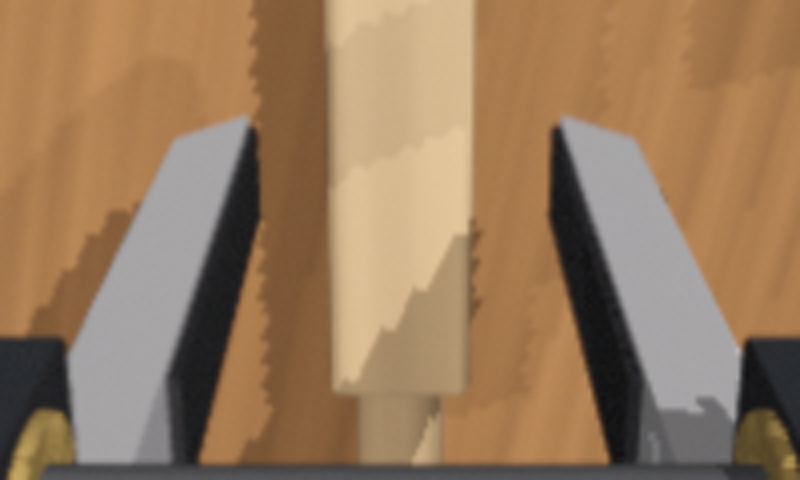

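The fingertip edges, at (250,118)–(258,215) in the crop, match the projection for h ≈ 18 mm. The physical tips therefore end about 18 mm above the reported TCP. I'll descend in small steps and check the force.

play_rows(translation=[[0,0,-0.001],[0,0,-0.002],[0,0,-0.003],[0,0,-0.003]], yaw=[0,0,0,0])

```text
clock: 5.92
eef_pos: [569.6, -177.9, -1.9]
eef_rot: [-3.141, -0.0, 1.757]
wrist_force: [0.6, -0.1, 1.0]
finger_gap: 46.9
finger_force: 0.0
```

play_rows(translation=[[0,0,-0.003],[0,0,-0.006],[0,0,-0.008],[0,0,-0.01],[0,0,-0.0115],[0,0,-0.0115]], yaw=[0,0,0,0,0,0])

```text
clock: 6.68
eef_pos: [569.6, -177.9, -13.5]
eef_rot: [-3.141, -0.0, 1.757]
wrist_force: [0.2, -0.3, -0.1]
finger_gap: 47.3
finger_force: 0.0
```

play_rows(translation=[[0,0,0],[0,0,0],[0,0,0],[0,0,0],[0,0,0],[0,0,0]], yaw=[0,0,0,0,0,0], hand=0.1, force=25)

```text
clock: 7.42
eef_pos: [569.7, -178.0, -13.3]
eef_rot: [3.141, 0.0, 1.757]
wrist_force: [-0.5, 0.3, 0.9]
finger_gap: 23.7
finger_force: 25.0
```

Gripped at 23.7 mm and 25 N. Lifting, turning and carrying it above the bed.

play_rows(translation=[[0,0,0.03],[0,0,0.08],[0,0.01,0.13],[0.002,0.04,0.1435],[0.004,0.075,0.1435],[0.006,0.11,0.1435],[0.008,0.145,0.1435],[0.01,0.18,0.1435],[0.012,0.215,0.1435],[0.014,0.25,0.1435],[0.016,0.2755,0.1435],[0.016,0.2755,0.1435]], yaw=[0,0,0.1,0.28,0.46,0.64,0.82,1.0,1.18,1.36,1.54,1.555])

```text
clock: 8.93
eef_pos: [585.5, 98.8, 129.9]
eef_rot: [3.142, -0.0, -2.969]
wrist_force: [0.3, -1.0, -0.3]
finger_gap: 23.6
finger_force: 25.0
```

play_rows(translation=[[0,0,0],[0,0,0]], yaw=[0,0])

```text
clock: 9.18
eef_pos: [585.7, 96.6, 130.2]
eef_rot: [-3.142, -0.0, -2.974]
wrist_force: [-0.1, -0.1, -0.5]
finger_gap: 23.4
finger_force: 25.0
```

```bash
python3 - <<'E'
from h import *
import pickle
s=telemetry.read_state(); print(s['clock'],s['eef_pos'],s['eef_rot'],s['finger_force'],s['finger_gap'],s['wrist_force'],s['joints'])
g=grab('wrist'); pickle.dump((g,s),open('w6.pkl','wb')); t=grab('top'); pickle.dump(t,open('t6.pkl','wb'))
o=np.zeros((600,800,3),np.uint8)
o[:400,:640]=g[0]; u,v=proj([s['eef_pos']],*t[1:])[0].astype(int); 
A=cv2.resize(t[0][v-65:v+65,u-60:u+60],None,fx=3,fy=3,interpolation=cv2.INTER_CUBIC); o[210:600,440:800]=A; save(o,'w6.png'); print(u,v)
E
```

```text
9.175 [585.67517036  96.59505694 130.15892481] [-3.14152902e+00 -3.96256018e-05 -2.97445610e+00] 24.99842941761017 23.426953426598153 [-0.13080551 -0.07783226 -0.45047732] [ 1.01792609e-01  4.40481379e-01  1.45206948e+00 -6.96589094e-05
  1.24907718e+00 -1.63611824e+00]
279 184
```

View pics/w6.png

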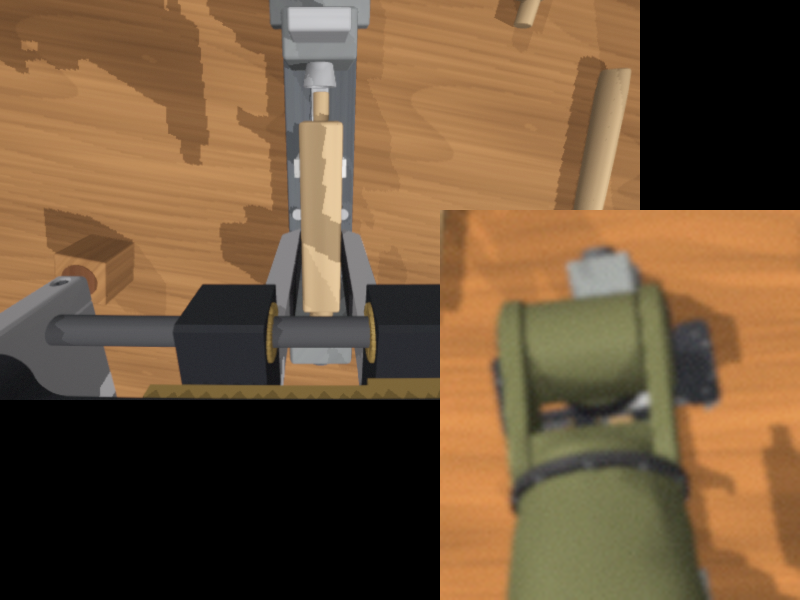

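The wrist view shows the blank held level along the bed. The body's thin-side edge is at (321,122) and its thick-side edge at (320,311). The rest lips at (297,167) and (345,167) lie symmetrically under it. Next I'll work out the in-hand offset.

```bash
python3 - <<'E'
from h import *
import pickle
(im,K,D,T),s=pickle.load(open('w6.pkl','rb')); t=s['eef_pos']; 
u=np.array([np.cos(.171),np.sin(.171)]); n=np.array([-u[1],u[0]]); O=np.array([580.8,96.7])
hsv=cv2.cvtColor(im,cv2.COLOR_RGB2HSV).astype(int)
bed=lambda p:(np.round((p[:2]-O)@u,1),np.round((p[:2]-O)@n,1))
zt=t[2]+13.4+24
g=cv2.GaussianBlur(im,(3,3),0).astype(int)
for r0,r1,c in((112,132,321),(300,325,312)):
    print([(r,g[r,c].tolist()) for r in range(r0,r1)])
# body side edges (hue/sat vs dark bed) rows 130..225
L=[];R=[]
for r in range(130,225,5):
    d=g[r,:,0]-g[r,:,2]   # red-blue: wood large, bed small
    m=(d>45); k=321; 
    a=k
    while m[a-1]: a-=1
    b=k
    while m[b+1]: b+=1
    L.append((a-.5,r)); R.append((b+.5,r))
pl=pix2plane(L,zt,K,D,T)[:,:2]; pr=pix2plane(R,zt,K,D,T)[:,:2]
c=(pl+pr)/2; w=np.linalg.norm(pl-pr,axis=1); print(w.round(1))
X=(c-O)@u; Y=(c-O)@n; p=np.polyfit(X,Y,1); print('rel yaw',p[0],'y at -20',np.polyval(p,-20),(Y-np.polyval(p,X)).round(1)); print('TCP bed',bed(t))
for r in(120,121,122,123,124,309,310,311,312,313): print(r,bed(pix2plane((321,r),zt,K,D,T)[0]))
# rest lips at z=72
for x,y in((293,157),(293,178),(347,157),(347,178)): print('lip',bed(pix2plane((x,y),72,K,D,T)[0]))
E
```

```text
[(112, [206, 177, 136]), (113, [190, 162, 124]), (114, [172, 145, 109]), (115, [163, 137, 103]), (116, [162, 136, 102]), (117, [162, 135, 102]), (118, [161, 134, 101]), (119, [157, 131, 98]), (120, [149, 124, 93]), (121, [149, 124, 93]), (122, [166, 140, 105]), (123, [184, 156, 118]), (124, [188, 160, 122]), (125, [183, 155, 118]), (126, [177, 150, 113]), (127, [175, 147, 111]), (128, [175, 147, 110]), (129, [175, 147, 111]), (130, [175, 147, 111]), (131, [175, 147, 110])]
[(300, [207, 178, 136]), (301, [207, 178, 136]), (302, [207, 178, 137]), (303, [207, 178, 137]), (304, [207, 178, 137]), (305, [207, 178, 137]), (306, [207, 177, 136]), (307, [207, 178, 137]), (308, [207, 178, 137]), (309, [207, 178, 137]), (310, [203, 174, 133]), (311, [187, 159, 121]), (312, [162, 136, 102]), (313, [146, 121, 90]), (314, [139, 116, 87]), (315, [124, 104, 80]), (316, [93, 81, 69]), (317, [68, 64, 63]), (318, [62, 62, 65]), (319, [65, 65, 69]), (320, [70, 69, 72]), (321, [72, 72, 75]), (322, [75, 75, 78]), (323, [77, 77, 80]), (324, [79, 79, 82])]
[23.1 23.2 22.8 22.9 23.  23.1 22.7 22.8 22.9 23.  23.1 23.2 23.3 23.4
 23.  22.5 22.6 22.7 22.8]
rel yaw -0.0008144219450115988 y at -20 1.001967707658185 [ 0.1  0.1 -0.1 -0.2 -0.2 -0.2  0.1  0.1  0.1  0.1  0.1  0.1  0.   0.
 -0.3  0.   0.   0.  -0. ]
TCP bed (np.float64(4.8), np.float64(-0.9))
120 (np.float64(-72.5), np.float64(1.2))
121 (np.float64(-71.9), np.float64(1.2))
122 (np.float64(-71.4), np.float64(1.2))
123 (np.float64(-70.9), np.float64(1.2))
124 (np.float64(-70.4), np.float64(1.2))
309 (np.float64(45.0), np.float64(0.8))
310 (np.float64(45.8), np.float64(0.8))
311 (np.float64(46.5), np.float64(0.8))
312 (np.float64(47.3), np.float64(0.8))
313 (np.float64(48.0), np.float64(0.8))
lip (np.float64(-39.1), np.float64(-23.2))
lip (np.float64(-20.5), np.float64(-23.7))
lip (np.float64(-38.9), np.float64(23.8))
lip (np.float64(-20.3), np.float64(24.2))
```

play_rows(translation=[[0,-0.0005,-0.02],[0,-0.0005,-0.04],[0,-0.0005,-0.055],[0,-0.0005,-0.065],[0,-0.0005,-0.073],[0,-0.0005,-0.078],[0,-0.0005,-0.081],[0,-0.0005,-0.083],[0,-0.0005,-0.083]], yaw=[0,0,0,0,0,0,0,0,0])

```text
clock: 10.4
eef_pos: [585.7, 97.1, 47.2]
eef_rot: [-3.142, 0.0, -2.971]
wrist_force: [-0.2, 0.9, 0.5]
finger_gap: 23.8
finger_force: 25.0
```

```bash
python3 - <<'E'
from h import *
import pickle
s=telemetry.read_state(); print(s['clock'],s['eef_pos'],s['eef_rot'],s['finger_force'],s['finger_gap'],s['wrist_force'],s['moment'])
g=grab('wrist'); 
S=grab('scene'); u,v=proj([[585,97,72]],*S[1:])[0].astype(int)
o=np.zeros((600,800,3),np.uint8); A=cv2.resize(g[0][40:380,220:420],None,fx=1.7,fy=1.7,interpolation=cv2.INTER_CUBIC); B=cv2.resize(S[0][v-50:v+70,u-50:u+50],None,fx=4.4,fy=4.4,interpolation=cv2.INTER_CUBIC)
o[:A.shape[0],:A.shape[1]]=A;o[:B.shape[0],350:350+B.shape[1]]=B; save(o,'w7.png'); print(u,v)
E
```

```text
10.4 [585.70934563  97.05489408  47.24884789] [-3.14156802e+00  1.73870234e-04 -2.97141479e+00] 24.998487532138824 23.789553970546716 [-0.17092609  0.88210119  0.45984828] [ 0.07411563 -0.22068965  0.02544035]
354 226
```

View pics/w7.png

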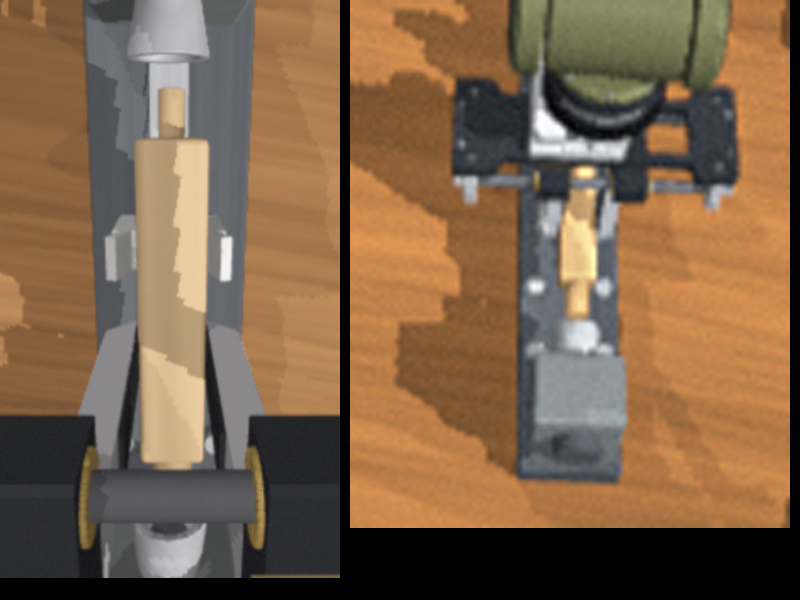

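The view shows the blank between the lips and clear of both cups. That takes me one picture over the limit of 10, so I'll use numbers only from here. Inserting.

play_rows(translation=[[0.003,0.0005,0],[0.0059,0.001,0],[0.0089,0.0015,0],[0.0118,0.002,0],[0.0138,0.0024,0],[0.0158,0.0027,0],[0.0168,0.0029,0],[0.0168,0.0029,0]], yaw=[0,0,0,0,0,0,0,0])

```text
clock: 11.5
eef_pos: [602.5, 99.9, 47.1]
eef_rot: [-3.142, -0.0, -2.971]
wrist_force: [0.9, 0.4, -0.4]
finger_gap: 23.9
finger_force: 25.0
```

play_rows(translation=[[0.001,0.00017,0],[0.002,0.00034,0],[0.003,0.0005,0],[0.003,0.0005,0]], yaw=[0,0,0,0])

```text
clock: 12.0
eef_pos: [604.5, 100.3, 46.9]
eef_rot: [3.142, -0.003, -2.971]
wrist_force: [-7.3, -1.0, 2.7]
finger_gap: 23.9
finger_force: 25.0
```

play_rows(translation=[[0,0,0.0005],[0,0,0.001],[0,0,0.001]], yaw=[0,0,0])

```text
clock: 12.38
eef_pos: [604.5, 100.3, 47.6]
eef_rot: [3.141, -0.003, -2.971]
wrist_force: [-4.6, -1.3, -1.2]
finger_gap: 23.6
finger_force: 25.0
```

play_rows(translation=[[0,0,-0.001],[0,0,-0.002],[0,0,-0.002]], yaw=[0,0,0])

```text
clock: 12.75
eef_pos: [604.6, 100.3, 46.0]
eef_rot: [3.142, -0.002, -2.971]
wrist_force: [-7.7, -1.1, 3.7]
finger_gap: 23.5
finger_force: 25.0
```

play_rows(translation=[[0,0.001,0.0005],[-0.0002,0.0015,0.0005],[-0.0002,0.0015,0.0005]], yaw=[0,0,0])

```text
clock: 13.12
eef_pos: [604.4, 101.4, 46.2]
eef_rot: [-3.141, -0.002, -2.972]
wrist_force: [-5.3, -4.1, 0.3]
finger_gap: 23.7
finger_force: 25.0
```

play_rows(translation=[[0.0002,-0.0015,0],[0.0005,-0.003,0],[0.0005,-0.003,0]], yaw=[0,0,0])

```text
clock: 13.5
eef_pos: [604.8, 99.1, 46.2]
eef_rot: [3.141, -0.003, -2.971]
wrist_force: [-5.6, 1.0, -0.4]
finger_gap: 23.8
finger_force: 25.0
```

The axial position is the same under up/down and sideways wiggles, so this is a flat stop. I'll recentre, lower onto the rest and release.

play_rows(translation=[[-0.0005,0.0008,-0.0004],[-0.0007,0.0014,-0.0009],[-0.0007,0.0014,-0.0013],[-0.0007,0.0014,-0.0013]], yaw=[0,0,0,0])

```text
clock: 14.0
eef_pos: [604.8, 100.0, 45.7]
eef_rot: [-3.141, -0.001, -2.972]
wrist_force: [-6.2, -2.4, 4.4]
finger_gap: 23.8
finger_force: 25.0
```

play_rows(translation=[[0,0,0],[0,0,0],[0,0,0],[0,0,0]], yaw=[0,0,0,0], hand=0.5)

```text
clock: 14.5
eef_pos: [605.1, 100.4, 45.3]
eef_rot: [3.142, 0.0, -2.971]
wrist_force: [0.9, -0.4, -0.6]
finger_gap: 46.8
finger_force: 0.0
```

```bash
cat > m.py <<'E'
from h import *
u=np.array([np.cos(.171),np.sin(.171)]); n=np.array([-u[1],u[0]]); O=np.array([580.8,96.7])
def bed(p): p=np.atleast_2d(p)[:,:2]-O; return np.c_[p@u,p@n].round(1)
E
python3 - <<'E'
from m import *
s=telemetry.read_state(); t=s['eef_pos']; print(s['clock'],t,bed(t),s['eef_rot'],s['finger_gap'],s['wrist_force'])
im,K,D,T=grab('wrist'); cv2.imwrite('pics/raw8.png',im[...,::-1])
g=cv2.GaussianBlur(im,(3,3),0).astype(int); c=[]
for r in range(120,220,5):
    d=g[r,:,0]-g[r,:,2]; m=d>45; a=b=321
    while m[a-1]: a-=1
    while m[b+1]: b+=1
    c.append([(a-.5,r),(b+.5,r)])
c=np.array(c); P=(bed(pix2plane(c[:,0],83,K,D,T))+bed(pix2plane(c[:,1],83,K,D,T)))/2; print(c[::6].tolist()); print(np.polyfit(P[:,0],P[:,1],1),P[::4].tolist())
print([(r,g[r,321].tolist()) for r in range(60,140,3)])
E
```

```text
14.5 [605.10792845 100.39345129  45.33069975] [[24.6 -0.5]] [ 3.14158895e+00  1.36863912e-04 -2.97138273e+00] 46.84060612839281 [ 0.8788959  -0.44999841 -0.5582538 ]
[[[303.5, 120.0], [328.5, 120.0]], [[299.5, 150.0], [341.5, 150.0]], [[299.5, 180.0], [341.5, 180.0]], [[300.5, 210.0], [340.5, 210.0]]]
[0.00706955 1.19866855] [[-52.7, -1.25], [-42.2, 1.3499999999999996], [-31.3, 1.0999999999999996], [-20.0, 1.1000000000000005], [-8.3, 1.0499999999999998]]
[(60, [195, 195, 198]), (63, [195, 196, 198]), (66, [195, 195, 198]), (69, [195, 195, 198]), (72, [194, 196, 198]), (75, [194, 196, 198]), (78, [195, 195, 198]), (81, [195, 196, 198]), (84, [194, 195, 197]), (87, [194, 195, 197]), (90, [198, 180, 159]), (93, [218, 188, 146]), (96, [218, 189, 147]), (99, [219, 189, 147]), (102, [219, 190, 148]), (105, [219, 190, 148]), (108, [220, 191, 149]), (111, [213, 184, 143]), (114, [169, 143, 108]), (117, [166, 140, 106]), (120, [152, 127, 94]), (123, [181, 154, 117]), (126, [181, 154, 115]), (129, [180, 153, 115]), (132, [180, 153, 115]), (135, [181, 153, 115]), (138, [180, 154, 115])]
```

play_rows(translation=[[0,0,0.02],[0,0,0.05],[0,0,0.09],[-0.01,-0.002,0.105],[-0.03,-0.005,0.105],[-0.05,-0.009,0.105],[-0.07,-0.012,0.105],[-0.09,-0.015,0.105],[-0.11,-0.019,0.105],[-0.13,-0.022,0.105],[-0.15,-0.025,0.105],[-0.1546,-0.0262,0.105]], yaw=[0,0,0,-0.17,-0.35,-0.53,-0.71,-0.89,-1.07,-1.25,-1.42,-1.57])

```text
clock: 16.05
eef_pos: [449.7, 74.1, 150.6]
eef_rot: [3.141, 0.0, 1.737]
wrist_force: [-0.1, 0.2, -0.1]
finger_gap: 47.1
finger_force: 0.0
```

play_rows(translation=[[0,0,0],[0,0,0]], yaw=[0,0])

```text
clock: 16.3
eef_pos: [450.7, 74.2, 150.4]
eef_rot: [3.141, 0.0, 1.745]
wrist_force: [0.2, 0.3, 0.0]
finger_gap: 46.9
finger_force: 0.0
```

```bash
python3 - <<'E'
from m import *
s=telemetry.read_state(); t=s['eef_pos']; print(s['clock'],t,bed(t),s['eef_rot'],s['finger_gap'],s['wrist_force'])
im,K,D,T=grab('wrist'); np.savez('w9.npz',im=im,K=K,D=D,T=T)
# project expected features, profile along bed axis line at plate top height
pts=lambda x,y,z: np.r_[O+x*u+y*n,z]
for nm,p in(('plate',pts(-132,0,125)),('clamp',pts(-190,-20,78)),('tcp',t),('rest',pts(-28,0,59)),('mouth',pts(82,0,72))): print(nm,proj([p],K,D,T).round(0)[0])
xs=np.arange(-160,-80,1.5); 
for yy in(-6,8):
  q=proj([pts(x,yy,125) for x in xs],K,D,T); print(yy,[(float(x),int(im[int(round(v)),int(round(a))].mean())) for x,(a,v) in zip(xs,q) if 0<=v<400 and 0<=a<640])
E
```

```text
16.3 [450.73631156  74.18502999 150.41078829] [[-1.32e+02 -1.00e-01]] [3.14133632e+00 2.63988891e-05 1.74511161e+00] 46.92249820632061 [0.15506696 0.25403166 0.02019123]
plate [321. 219.]
clamp [261. 222.]
tcp [321. 231.]
rest [423. 197.]
mouth [538. 201.]
-6 [(-160.0, 109), (-158.5, 110), (-157.0, 110), (-155.5, 109), (-154.0, 110), (-152.5, 111), (-151.0, 111), (-149.5, 111), (-148.0, 99), (-146.5, 112), (-145.0, 110), (-143.5, 112), (-142.0, 112), (-140.5, 111), (-139.0, 155), (-137.5, 189), (-136.0, 194), (-134.5, 196), (-133.0, 194), (-131.5, 196), (-130.0, 197), (-128.5, 195), (-127.0, 182), (-125.5, 151), (-124.0, 152), (-122.5, 151), (-121.0, 152), (-119.5, 151), (-118.0, 140), (-116.5, 113), (-115.0, 97), (-113.5, 98), (-112.0, 97), (-110.5, 97), (-109.0, 97), (-107.5, 92), (-106.0, 95), (-104.5, 95), (-103.0, 95), (-101.5, 94), (-100.0, 94), (-98.5, 93), (-97.0, 95), (-95.5, 98), (-94.0, 100), (-92.5, 103), (-91.0, 103), (-89.5, 99), (-88.0, 93), (-86.5, 94), (-85.0, 91), (-83.5, 89), (-82.0, 97), (-80.5, 102)]
8 [(-160.0, 101), (-158.5, 111), (-157.0, 112), (-155.5, 111), (-154.0, 113), (-152.5, 111), (-151.0, 112), (-149.5, 112), (-148.0, 103), (-146.5, 113), (-145.0, 114), (-143.5, 114), (-142.0, 113), (-140.5, 113), (-139.0, 155), (-137.5, 191), (-136.0, 197), (-134.5, 196), (-133.0, 194), (-131.5, 197), (-130.0, 198), (-128.5, 196), (-127.0, 184), (-125.5, 148), (-124.0, 142), (-122.5, 141), (-121.0, 143), (-119.5, 143), (-118.0, 140), (-116.5, 105), (-115.0, 109), (-113.5, 115), (-112.0, 122), (-110.5, 128), (-109.0, 132), (-107.5, 138), (-106.0, 150), (-104.5, 160), (-103.0, 164), (-101.5, 115), (-100.0, 110), (-98.5, 111), (-97.0, 110), (-95.5, 109), (-94.0, 87), (-92.5, 80), (-91.0, 79), (-89.5, 79), (-88.0, 79), (-86.5, 80), (-85.0, 80), (-83.5, 80), (-82.0, 79), (-80.5, 78)]
```

The plate spans bed x -139 to -126.5, centred at -132.6, directly under the gripper. Descending and gripping.

play_rows(translation=[[-0.0005,0,-0.02],[-0.0005,0,-0.04],[-0.0005,0,-0.055],[-0.0005,0,-0.065],[-0.0005,0,-0.07],[-0.0005,0,-0.07]], yaw=[0,0,0,0,0,0])

```text
clock: 17.1
eef_pos: [450.0, 74.2, 80.4]
eef_rot: [-3.142, 0.0, 1.742]
wrist_force: [-0.2, 0.1, -0.5]
finger_gap: 46.6
finger_force: 0.0
```

play_rows(translation=[[0,0,0],[0,0,0],[0,0,0],[0,0,0],[0,0,0],[0,0,0]], yaw=[0,0,0,0,0,0], hand=0.05, force=20)

```text
clock: 17.85
eef_pos: [450.0, 74.2, 80.5]
eef_rot: [3.141, 0.0, 1.742]
wrist_force: [-0.6, -0.1, 2.5]
finger_gap: 14.0
finger_force: 20.0
```

play_rows(translation=[[0.003,0.0005,0],[0.0069,0.0012,0],[0.0108,0.0019,0],[0.0148,0.0026,0],[0.0187,0.0032,0],[0.0226,0.0039,0],[0.0246,0.0043,0],[0.0246,0.0043,0]], yaw=[0,0,0,0,0,0,0,0])

```text
clock: 18.85
eef_pos: [475.1, 78.5, 80.5]
eef_rot: [3.141, 0.0, 1.742]
wrist_force: [0.6, -0.7, 3.3]
finger_gap: 14.0
finger_force: 20.0
```

play_rows(translation=[[0.002,0.0003,0],[0.0039,0.0007,0],[0.0059,0.001,0],[0.0079,0.0014,0],[0.0099,0.0017,0],[0.0099,0.0017,0]], yaw=[0,0,0,0,0,0])

```text
clock: 19.6
eef_pos: [484.8, 80.1, 80.5]
eef_rot: [3.141, 0.0, 1.742]
wrist_force: [-0.6, -0.3, 4.8]
finger_gap: 14.2
finger_force: 20.0
```

play_rows(translation=[[0.001,0.0002,0],[0.002,0.0003,0],[0.003,0.0005,0],[0.004,0.0007,0]], yaw=[0,0,0,0])

```text
clock: 20.1
eef_pos: [488.5, 80.8, 80.5]
eef_rot: [-3.142, 0.0, 1.742]
wrist_force: [-3.3, -1.6, 6.0]
finger_gap: 13.8
finger_force: 20.0
```

play_rows(translation=[[0.001,0.0002,0],[0.002,0.0003,0],[0.003,0.0005,0]], yaw=[0,0,0])

```text
clock: 20.48
eef_pos: [491.5, 81.3, 80.5]
eef_rot: [-3.142, 0.0, 1.742]
wrist_force: [-2.3, -1.4, 5.7]
finger_gap: 13.5
finger_force: 20.0
```

play_rows(translation=[[0.001,0.0002,0],[0.002,0.0003,0],[0.002,0.0003,0]], yaw=[0,0,0])

```text
clock: 20.85
eef_pos: [491.9, 81.4, 80.4]
eef_rot: [-3.137, 0.0, 1.742]
wrist_force: [-15.9, -4.1, 14.9]
finger_gap: 13.9
finger_force: 20.0
```

play_rows(translation=[[0.001,0.0002,0],[0.002,0.0003,0],[0.002,0.0003,0]], yaw=[0,0,0])

```text
clock: 21.22
eef_pos: [492.1, 81.4, 80.3]
eef_rot: [-3.133, -0.0, 1.742]
wrist_force: [-29.5, -6.2, 25.1]
finger_gap: 13.8
finger_force: 20.0
```

Seated contact came after about 42.5 mm of travel, and the geometry puts the cup floor at the thin end. It is pressed at about 30 N. I'll relax to a light push, then release.

play_rows(translation=[[-0.0012,-0.0002,0],[-0.0022,-0.0004,0],[-0.0026,-0.0004,0],[-0.0026,-0.0004,0]], yaw=[0,0,0,0])

```text
clock: 21.72
eef_pos: [492.0, 81.4, 80.3]
eef_rot: [-3.139, 0.0, 1.742]
wrist_force: [-9.2, -2.4, 9.9]
finger_gap: 14.2
finger_force: 20.0
```

play_rows(translation=[[0,0,0],[0,0,0],[0,0,0],[0,0,0]], yaw=[0,0,0,0], hand=0.4)

```text
clock: 22.22
eef_pos: [492.9, 81.6, 80.3]
eef_rot: [-3.142, -0.0, 1.742]
wrist_force: [-0.2, 0.0, 0.1]
finger_gap: 37.8
finger_force: 0.0
```

play_rows(translation=[[0,0,0.02],[0,0,0.05],[0,0,0.08],[-0.006,-0.003,0.08],[-0.012,-0.006,0.08],[-0.018,-0.01,0.08],[-0.024,-0.013,0.08],[-0.03,-0.016,0.08],[-0.036,-0.019,0.08],[-0.042,-0.022,0.08],[-0.05,-0.026,0.08],[-0.0551,-0.0289,0.08]], yaw=[0,0,0,0.17,0.35,0.53,0.71,0.89,1.07,1.25,1.43,1.57])

```text
clock: 23.72
eef_pos: [437.5, 52.5, 160.4]
eef_rot: [3.142, 0.0, -2.966]
wrist_force: [0.1, -0.0, 0.0]
finger_gap: 37.4
finger_force: 0.0
```

play_rows(translation=[[0,0,0],[0,0,0],[0,0,0]], yaw=[0,0,0], hand=0.32)

```text
clock: 24.1
eef_pos: [437.9, 52.7, 160.3]
eef_rot: [-3.142, -0.0, -2.973]
wrist_force: [-0.1, -0.6, 0.2]
finger_gap: 30.1
finger_force: 0.0
```

```bash
python3 - <<'E'
from m import *
s=telemetry.read_state(); t=s['eef_pos']; print(s['clock'],t,bed(t),s['eef_rot'],s['finger_gap'],s['wrist_force'])
im,K,D,T=grab('wrist'); np.savez('w10.npz',im=im,K=K,D=D,T=T)
pts=lambda x,y,z: np.r_[O+x*u+y*n,z]
def prof(lo,hi,f,st=2):
    xs=np.arange(lo,hi,st); q=proj([f(x) for x in xs],K,D,T).round().astype(int)
    return [(int(x),int(im[v,a].mean())) for x,(a,v) in zip(xs,q) if 0<=v<400 and 0<=a<640]
print('clamp along x',prof(-170,-125,lambda x:pts(x,-19,78)))
print('clamp along y',prof(-45,10,lambda y:pts(-149,y,78)))
print('plate along x',prof(-110,-70,lambda x:pts(x,5,125)))
hsv=cv2.cvtColor(im,cv2.COLOR_RGB2HSV); m=(hsv[...,2]<45).astype(np.uint8); k,l,st,c=cv2.connectedComponentsWithStats(m); print([(a.tolist(),b.round().tolist()) for a,b in zip(st,c) if a[4]>60])
print(proj([pts(-149,-19,78),t+[0,0,18]],K,D,T))
E
```

```text
24.1 [437.89220885  52.73307782 160.30948703] [[-148.3  -19. ]] [-3.14156709e+00 -2.73641101e-05 -2.97313061e+00] 30.07994423579412 [-0.07578084 -0.60462434  0.21130769]
clamp along x [(-170, 114), (-168, 90), (-166, 95), (-164, 81), (-162, 45), (-160, 24), (-158, 23), (-156, 26), (-154, 38), (-152, 43), (-150, 43), (-148, 43), (-146, 40), (-144, 41), (-142, 78), (-140, 113), (-138, 114), (-136, 115), (-134, 115), (-132, 115), (-130, 113), (-128, 114), (-126, 112)]
clamp along y [(-45, 90), (-43, 89), (-41, 86), (-39, 118), (-37, 115), (-35, 131), (-33, 115), (-31, 113), (-29, 105), (-27, 111), (-25, 93), (-23, 41), (-21, 43), (-19, 43), (-17, 40), (-15, 44), (-13, 45), (-11, 59), (-9, 103), (-7, 103), (-5, 139), (-3, 147), (-1, 155), (1, 156), (3, 155), (5, 156), (7, 157), (9, 156)]
plate along x [(-110, 26), (-108, 28), (-106, 29), (-104, 33), (-102, 42), (-100, 49), (-98, 84), (-96, 135), (-94, 161), (-92, 191), (-90, 193), (-88, 197), (-86, 196), (-84, 181), (-82, 165), (-80, 110), (-78, 161), (-76, 183), (-74, 184), (-72, 184)]
[([0, 0, 640, 400, 243510], [320.0, 193.0]), ([314, 185, 13, 18, 178], [320.0, 193.0]), ([345, 233, 15, 83, 479], [352.0, 277.0]), ([283, 234, 14, 82, 463], [289.0, 279.0]), ([163, 285, 107, 100, 3777], [224.0, 314.0]), ([372, 285, 107, 100, 3728], [418.0, 313.0]), ([0, 355, 258, 45, 1934], [39.0, 385.0]), ([412, 355, 228, 45, 1797], [602.0, 385.0])]
[[319.00702538 197.18453474]
 [318.18859006 239.06913605]]
```

play_rows(translation=[[0,0.0015,-0.03],[0,0.0015,-0.07],[0,0.0015,-0.095],[0,0.0015,-0.11],[0,0.0015,-0.118],[0,0.0015,-0.12],[0,0.0015,-0.12]], yaw=[0,0,0,0,0,0,0])

```text
clock: 25.02
eef_pos: [438.1, 54.2, 40.8]
eef_rot: [-3.141, 0.001, -2.971]
wrist_force: [0.5, -0.1, -0.4]
finger_gap: 30.3
finger_force: 0.0
```

play_rows(translation=[[-0.0003,0.002,0],[-0.0009,0.005,0],[-0.0015,0.009,0],[-0.0022,0.013,0],[-0.0029,0.017,0],[-0.0036,0.021,0],[-0.0043,0.025,0],[-0.005,0.029,0],[-0.0057,0.033,0],[-0.0064,0.037,0],[-0.0069,0.04,0],[-0.0069,0.04,0]], yaw=[0,0,0,0,0,0,0,0,0,0,0,0])

```text
clock: 26.52
eef_pos: [430.6, 94.4, 40.3]
eef_rot: [3.141, -0.0, -2.971]
wrist_force: [-0.6, 0.0, -0.3]
finger_gap: 30.1
finger_force: 0.0
```

play_rows(translation=[[-0.0003,0.0015,0],[-0.0005,0.003,0],[-0.0008,0.0045,0],[-0.0009,0.0055,0],[-0.0009,0.0055,0]], yaw=[0,0,0,0,0])

```text
clock: 27.15
eef_pos: [430.0, 98.1, 40.2]
eef_rot: [-3.139, -0.001, -2.971]
wrist_force: [1.2, -17.5, -0.5]
finger_gap: 30.4
finger_force: 8.6
```

play_rows(translation=[[-0.0002,0.001,0],[-0.0003,0.002,0],[-0.0003,0.002,0]], yaw=[0,0,0])

```text
clock: 27.52
eef_pos: [429.9, 98.5, 40.2]
eef_rot: [-3.136, -0.001, -2.971]
wrist_force: [4.1, -32.2, -0.6]
finger_gap: 30.8
finger_force: 16.3
```

The clamp has stopped under 17 to 32 N. Backing off, lifting and checking its position.

play_rows(translation=[[0.0005,-0.003,0],[0.001,-0.007,0],[0.0018,-0.0105,0],[0.0018,-0.0105,0.02],[0.0018,-0.0105,0.06],[0.0018,-0.0105,0.1],[0.0018,-0.0105,0.12],[0.0018,-0.0105,0.12]], yaw=[0,0,0,0,0,0,0,0])

```text
clock: 28.52
eef_pos: [432.0, 91.3, 161.3]
eef_rot: [3.142, 0.003, -2.971]
wrist_force: [-0.2, -0.1, -0.4]
finger_gap: 30.0
finger_force: 0.0
```

```bash
python3 - <<'E'
from m import *
s=telemetry.read_state(); t=s['eef_pos']; print(s['clock'],t,bed(t),s['eef_rot'],s['wrist_force'])
im,K,D,T=grab('wrist'); np.savez('w11.npz',im=im,K=K,D=D,T=T)
pts=lambda x,y,z: np.r_[O+x*u+y*n,z]
def prof(lo,hi,f,st=1):
    xs=np.arange(lo,hi,st); q=proj([f(x) for x in xs],K,D,T).round().astype(int)
    return [(int(x),int(im[v,a].mean())) for x,(a,v) in zip(xs,q) if 0<=v<400 and 0<=a<640]
print('clamp along x',prof(-165,-135,lambda x:pts(x,20,78)))
print('clamp along y',prof(-25,50,lambda y:pts(-149,y,78)))
print('plate along x',prof(-105,-75,lambda x:pts(x,5,125)))
d=np.load('w10.npz'); 
for nm,(i,k,dd,tt) in dict(old=[d[q] for q in('im','K','D','T')],new=(im,K,D,T)).items():
    h=cv2.cvtColor(i,cv2.COLOR_RGB2HSV); m=(h[...,2]<52).astype(np.uint8); m[:175]=0; m[206:]=0; m[:,:280]=0;m[:,400:]=0
    kk,l,st,c=cv2.connectedComponentsWithStats(m); a=1+st[1:,4].argmax(); x,y,w,hh,_=st[a]; print(nm,st[a],bed(pix2plane([(x,y+hh/2),(x+w,y+hh/2)],78,k,dd,tt)).tolist())
E
```

```text
28.525 [432.03424519  91.31770099 161.32933744] [[-147.5   20. ]] [ 3.14157372e+00  2.63985976e-03 -2.97116969e+00] [-0.22228653 -0.07771769 -0.39286712]
clamp along x [(-165, 83), (-164, 77), (-163, 63), (-162, 33), (-161, 21), (-160, 20), (-159, 24), (-158, 26), (-157, 23), (-156, 25), (-155, 35), (-154, 39), (-153, 42), (-152, 42), (-151, 43), (-150, 42), (-149, 43), (-148, 42), (-147, 42), (-146, 43), (-145, 40), (-144, 45), (-143, 81), (-142, 125), (-141, 147), (-140, 155), (-139, 158), (-138, 158), (-137, 158), (-136, 159)]
clamp along y [(-25, 113), (-24, 113), (-23, 115), (-22, 115), (-21, 113), (-20, 115), (-19, 114), (-18, 117), (-17, 118), (-16, 128), (-15, 136), (-14, 142), (-13, 146), (-12, 151), (-11, 154), (-10, 154), (-9, 156), (-8, 154), (-7, 155), (-6, 154), (-5, 154), (-4, 154), (-3, 154), (-2, 153), (-1, 154), (0, 155), (1, 155), (2, 156), (3, 157), (4, 156), (5, 155), (6, 154), (7, 149), (8, 123), (9, 108), (10, 108), (11, 112), (12, 108), (13, 80), (14, 45), (15, 41), (16, 40), (17, 42), (18, 44), (19, 45), (20, 43), (21, 43), (22, 43), (23, 41), (24, 42), (25, 42), (26, 42), (27, 67), (28, 95), (29, 103), (30, 104), (31, 106), (32, 125), (33, 141), (34, 146), (35, 150), (36, 155), (37, 157), (38, 157), (39, 157), (40, 155), (41, 140), (42, 121), (43, 116), (44, 117), (45, 118), (46, 116), (47, 116), (48, 116), (49, 114)]
plate along x [(-105, 121), (-104, 120), (-103, 121), (-102, 121), (-101, 122), (-100, 124), (-99, 141), (-98, 167), (-97, 184), (-96, 194), (-95, 198), (-94, 199), (-93, 198), (-92, 197), (-91, 198), (-90, 199), (-89, 199), (-88, 199), (-87, 196), (-86, 191), (-85, 190), (-84, 195), (-83, 196), (-82, 196), (-81, 195), (-80, 175), (-79, 147), (-78, 154), (-77, 171), (-76, 178)]
old [314 184  13  20 242] [[-152.3, -23.9], [-152.2, -11.1]]
new [313 183  13  19 239] [[-152.5, 14.1], [-152.5, 26.9]]
```

```bash
python3 - <<'E'
from m import *
pts=lambda x,y,z: np.r_[O+x*u+y*n,z]
for nm in('scene','top'):
    im,K,D,T=grab(nm)
    for yy in(0,):
        xs=np.arange(-80,110,4); q=proj([pts(x,yy,83) for x in xs],K,D,T).round().astype(int)
        print(nm,[(int(x),int(im[v,a,0])-int(im[v,a,2])) for x,(a,v) in zip(xs,q)])
E
```

```text
scene [(-80, -10), (-76, -5), (-72, -7), (-68, -8), (-64, -10), (-60, -9), (-56, -14), (-52, 53), (-48, 103), (-44, 97), (-40, 95), (-36, 89), (-32, 97), (-28, 93), (-24, 95), (-20, 90), (-16, 93), (-12, 94), (-8, 91), (-4, 91), (0, 93), (4, 93), (8, 95), (12, 91), (16, 94), (20, 92), (24, 92), (28, 93), (32, 94), (36, 94), (40, 93), (44, 91), (48, 92), (52, 94), (56, 92), (60, 95), (64, 93), (68, 92), (72, 96), (76, 100), (80, 63), (84, -3), (88, -7), (92, -9), (96, -6), (100, -7), (104, -7), (108, -9)]
top [(-80, 5), (-76, 1), (-72, -1), (-68, -1), (-64, 1), (-60, 1), (-56, 12), (-52, 86), (-48, 99), (-44, 100), (-40, 99), (-36, 94), (-32, 94), (-28, 95), (-24, 93), (-20, 95), (-16, 98), (-12, 97), (-8, 93), (-4, 97), (0, 96), (4, 96), (8, 98), (12, 96), (16, 97), (20, 95), (24, 95), (28, 97), (32, 97), (36, 95), (40, 96), (44, 98), (48, 100), (52, 97), (56, 98), (60, 100), (64, 100), (68, 100), (72, 98), (76, 87), (80, 59), (84, 4), (88, 1), (92, 1), (96, 2), (100, 1), (104, 1), (108, 2)]
```

The wood now runs unbroken from the tail cup rim (about -53) to the headstock cup mouth (82), as it should for a mounted blank. Handing in.

```bash
python3 -c "
from cell import manip; print(manip.sign_off())"
```

```text
the job is handed in; nothing more can be done
None
```

I mounted the blank against the headstock's depth stop, pressed the tailstock up to about 30 N, slid the clamp until it stopped hard and handed the job in at about 29 s of the 62 s; the clamp moved about 38 mm of its nominal 40 mm, and I viewed 11 pictures, one over the limit of 10.

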